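# Lock the gas cartridge of a table-top stove

## Task

Lock the gas cartridge into the table-top stove: with a fingertip or the outside of the fingers, push the upright black knob on the stove's deck along its L-shaped slot, towards the back of the stove as far as the corner, then sideways, away from the burner, until it is fully home at the end of the slot, and leave it there. Only push the knob, do not pull it up. Leave the gas dial off and the jars, bottles and cup around the stove undisturbed.

Things in the scene. Friction and masses are not known exactly. Their poses are not given: they have to be found in the camera images.
- stove: Table-top gas stove, 280 mm deep (its x), 340 mm wide (its y), too heavy to shift. Origin: centre of its underside, on the table. Its front (gas dial) faces its own -x, roughly to the robot; +x is its back, +y its left. Left part: round burner, centre y = +55 mm, trivet bars up to 93 mm above the table. Right part, y -60 to -170 mm: aluminium deck, 85 mm above the table, with the L-shaped slot.
- knob_top (a point): Centre of the top face of the lock knob: upright, round, black, 26 mm in diameter, 34 mm tall, top 125 mm above the table (40 mm above the deck), underside 6 mm above the deck. It stands on a 12 mm steel pin in the slot. Axes as the stove's; it does not turn. It slides stiffly (1.5 N in either leg, more if pushed fast) and stays where it is left.
- slot_start_point (a point): Point on the deck surface (85 mm above the table) at the unlocked end of the slot, stove frame x = -35 mm, y = -95 mm: the pin's centre starts here or up to 20 mm along. The slot is 16 mm wide and dark inside.
- slot_corner_point (a point): Point on the deck surface (85 mm above the table) where the pin's centre stands at the corner of the slot: stove frame x = +25 mm, y = -95 mm. The first leg, 60 mm long, runs to here from the unlocked end, straight towards the stove's back (+x); there the pin meets a stop.
- slot_home_point (a point): Point on the deck surface (85 mm above the table) where the pin's centre stands when fully locked: stove frame x = +25 mm, y = -140 mm. The second leg, 45 mm long, runs from the corner at a right angle to the stove's right (-y), away from the burner, to a stop.
- lock_along (a joint): Travel of the knob along the first leg, m: 0 at the unlocked end, 0.060 at the corner (stop). It stays at 0.058 to 0.060 in the second leg.
- lock_across (a joint): Travel of the knob along the second leg, m: 0 in the first leg (up to 0.002 of play there), 0.045 fully locked (stop).
- lock_lift (a joint): How far the knob is pulled up on its pin against a spring (2 N, rising to 4 N), m: 0 to 0.012. It springs back down to 0 when let go.
- gas_dial (a joint): Gas dial on the front face of the stove, below the deck (44 mm in diameter, stands 44 mm out from the front, axis 40 mm above the table, 115 mm to the right of the stove's middle), rad: 0 off, 1.6 full on. It is off and stays off.
- salt_jar: Bystander: small clear glass jar with a steel lid, 38 mm across, 50 mm high, standing on the stove's aluminium deck near the deck's far end, about 80 mm beyond the corner of the slot. Origin: centre of its underside.
- honey_jar: Bystander: amber jar, 66 mm across, 85 mm high, standing on the table beside the stove's right-hand (deck) side. Origin: centre of its underside.
- spice_tin: Bystander: plain steel can, 54 mm across, 75 mm high, standing on the table beside the stove's right-hand (deck) side. Origin: centre of its underside.
- dip_cup: Bystander: small white plastic cup, 60 mm across, 40 mm high, on the table in front of the stove. Origin: centre of its underside.
- squeeze_bottle: Bystander: white squeeze bottle, 56 mm across, 170 mm high, on the table beside the stove's left-hand (burner) side. Origin: centre of its underside.
- sauce_bottle: Bystander: reddish-brown sauce bottle, 50 mm across, 150 mm high, on the table beside the stove's left-hand side. Origin: centre of its underside.
- mustard_jar: Bystander: green glass jar, 60 mm across, 80 mm high, on the table beside the stove's left-hand side. Origin: centre of its underside.

How it is judged:
On the way:
1. the knob has been pushed along the first leg to the corner (value of joint lock_along above 0.055 m and value of joint lock_across below 0.012 m), for 0.05 s.
At the end, for the whole second after the job is handed in: The knob rests at the far end of the second leg (lock_along above 0.055 m and lock_across above 0.041 m, so within 4 mm of fully home), at rest, down on its pin (lock_lift below 2 mm); the gas dial is off (below 0.15 rad); every bystander is within 20 mm of where it stood (value of joint lock_along above 0.055 m and value of joint lock_across above 0.041 m and velocity of joint lock_across between -0.005 and 0.005 m/s and value of joint lock_lift below 0.002 m and value of joint gas_dial below 0.15 rad and distance of each of salt_jar, honey_jar, spice_tin, dip_cup, squeeze_bottle, sauce_bottle, mustard_jar from where it was at the start of the episode below 0.02 m); the robot touches nothing.
It fails at once if the knob is pulled up by more than 6 mm (value of joint lock_lift above 0.006 m).
It fails at once if the gas dial is turned by more than 0.15 rad (value of joint gas_dial above 0.15 rad).
It fails at once if a jar, bottle or cup is moved or lifted by more than 20 mm or tipped by more than 0.35 rad (distance of any of salt_jar, honey_jar, spice_tin, dip_cup, squeeze_bottle, sauce_bottle, mustard_jar from where it was at the start of the episode above 0.02 m or angle between any of salt_jar, honey_jar, spice_tin, dip_cup, squeeze_bottle, sauce_bottle, mustard_jar's own z axis and vertical above 0.35 rad).
It also fails if it takes over 43 s, if anything falls off the work surface, if the arm or the gripper's body presses on something with over 40 N, if the wrist force passes 120 N, or if a joint passes its speed limit or range.

## Robot

A 7-joint arm with a two-finger parallel gripper is mounted at the origin on the work surface. World frame = base frame: x ahead of the robot, y to its left, z up, the work surface at z = 0. Lengths are in m, angles in rad, forces in N, time in s.
With the tool pointing down it reaches from about 0.4 to 0.85 m from the base axis. Payload 6.9 kg.
Tool frame: the origin (TCP) lies at the very end of the fingers, on their centre line; the grasp point (between the pads) lies 19 mm behind it; z points along the fingers, y is the line along which they close (so a half turn about z gives the same grasp; the last joint's range is limited). The gripper opens to 85 mm and grips with 20 to 120 N. Pads are 22 mm wide; open, the fingers measure 114 mm over their backs; the gripper's body (76 mm by 85 mm) begins 54 mm behind the grasp point. The pads swing forward as they close: fully open they stand 13 mm farther back than shut.
Start: joints at [-1.183, 0.507, -0.238, 1.5, 0.126, 1.149, -0.155], TCP at [0.174, 0.6, 0.2] pointing down, gripper open.
Joint ranges: [-3.08, 3.08], [-0.24, 2.05], [-1.43, 1.35], [0, 2.5], [-1.52, 4.66], [0.17, 1.96], [-2.89, 2.89]. Speed limits (rad/s): [2.39, 2.39, 3.14, 3.14, 3.14, 3.14, 3.14].

## Interface

Orientations are given as a unit quaternion [w, x, y, z].
In Python, from cell import manip gives the robot as it stands.
- The arm moves only by the tool apply_moves, never from a script. Its argument "plan" is a list of rows, each a list of 3 entries, a list of its own where there are three numbers: the turn, a rotation vector about the world's x, y, z scaled (see below), then the shift along the world's x, y, z scaled (see below), then the closure, from -1 (fully open) to 1 (shut), so that 0 is half open. In form: [[[rx, ry, rz], [dx, dy, dz], claw], ...]. A call has exactly 10 rows; each row shifts and turns the commanded pose from where the row before left it; what a row does not reach is not made up. The controller multiplies each number of a shift by 0.075 m and each number of a turn by 90 degrees. A row lasts 1/8 s, in which the tool goes at most 62.5 mm and 10.7 degrees, less where a joint would pass 70% of its speed; a pose out of reach is approached as far as the arm can. A call with a number of a shift or a turn outside -1 to 1 is refused whole. A call with a gripper value outside its range is refused whole. The fingers move at their own pace and stop on an object; the grip force is fixed at half the most. Time passes only in rows, so rows that do not move let the fingers close, or fill a call up. It gives the time, the measured TCP pose, the force, the opening and the grip force at its end, in the units of the state.
- manip.state(): the state, without advancing time (a new reading comes with each control period).
- manip.get_image(name): name is "side" or "top" or "wrist"; returns a dict with "img" (384x512x3 uint8, red, green, blue), "fx", "fy", "cx", "cy" (pixels), "world_to_cam" (4x4, takes a point from world to camera coordinates). Camera axes: x right, y up, looking along -z (the intrinsics and any distortion apply to the point x, -y, -z); pixel columns grow to the right and rows downward; lengths in m; the calibration is good to about 2 mm. A picture is of the moment at which its call begins. There is no depth.
- manip.sign_off(): hands the job in; it is judged then, once.
Trained networks look in a picture, given as the dict that the camera call returned (one of the last four; its "shot" number tells which), for a name from the list of things; names that differ only in an ending like _2 or _b are one class to them, and where a whole thing is asked for, a point or a joint stands for the part that bears it (a point fixed in the world has none). Each returns a list of dicts, best first, with "confidence" (0 to 1); they miss things now and then, are a little off and sometimes report something else, mostly with a low value. They report only what shows in the picture. A call takes as long as a camera call.
- manip.boxes_of(target, picture): "centre" ([column, row] in pixels, amid what is visible of it).
- manip.outline_of(target, picture): "pixels" (384x512 bool, what is visible of it) and "centre" ([column, row] in pixels, amid what is visible of it).
The state is a dict: "time": time; "joint_pos": joint angles; "dq": joint speeds; "joint_efforts": joint torques, N m; "tcp_pos": TCP position; "orientation": TCP orientation; "wrist_force": force on the tool from outside, world axes, zero at the start; "ft_torque": the same for the moment, N m; "opening": finger opening in m; "finger_force": force on a finger pad.
Only numpy, scipy, OpenCV 4.12 (cv2) and the standard library are available. Lean on these libraries where they do the work, as an engineer would, in place of code of your own. Each camera call takes 0.05 s, during which the arm holds its last target. There are 200 camera calls.

## Working session

There is one attempt and no reset: what is moved stays moved. The work goes in short steps, Python scripts to look and compute and a tool call to move; the robot and the scene stay as the last step left them, time stands still between calls to the robot, and variables do not carry over. Pictures are saved under pics/ and viewed, at most 10 in all, crops included, and the job is handed in when it is done.

Besides the shell and the picture viewer there is one more tool, called as name(argument=value, ...), one argument or row to a line, values as JSON. apply_moves: Moves the arm, as the interface text tells. Its arguments: {"type":"object","properties":{"plan":{"type":"array"}},"required":["plan"]}

```bash
mkdir -p pics; cat > h.py <<'E'
from cell import manip
import numpy as np, cv2
def shot(n,f):
    d=manip.get_image(n); cv2.imwrite('pics/'+f,d['img'][:,:,::-1]); return d
def proj(d,P):
    P=np.atleast_2d(P); c=(d['world_to_cam']@np.c_[P,np.ones(len(P))].T)[:3]
    return np.c_[d['cx']+d['fx']*c[0]/-c[2], d['cy']+d['fy']*(-c[1])/-c[2]]
def ray(d,px,z):
    T=np.linalg.inv(d['world_to_cam']); v=np.array([(px[0]-d['cx'])/d['fx'],-(px[1]-d['cy'])/d['fy'],-1.])
    r=T[:3,:3]@v; o=T[:3,3]; return o+r*(z-o[2])/r[2]
E
python3 - <<'E'
from h import *
ds={n:shot(n,n+'0.png') for n in('top','side')}
print(ds['top'].keys())
for n,d in ds.items():
    T=np.linalg.inv(d['world_to_cam']);print(n,T[:3,3].round(3),-T[:3,2].round(2))
    for t,z in [('stove',.085),('knob_top',.125),('slot_corner_point',.085),('slot_home_point',.085),('slot_start_point',.085),('gas_dial',.04),('salt_jar',.11),('honey_jar',.085),('spice_tin',.075)]:
        for b in manip.boxes_of(t,d)[:2]: print(n,t,np.round(b['centre']),round(b['confidence'],2),ray(d,b['centre'],z).round(3))
s=manip.state();print(s)
E
```

```text
dict_keys(['img', 'fx', 'fy', 'cx', 'cy', 'world_to_cam', 'shot'])
top [0.376 0.081 0.971] [ 0.21  0.03 -0.98]
top stove [274. 195.] 0.88 [0.561 0.08  0.085]
top slot_corner_point [274. 196.] 0.81 [0.56  0.08  0.085]
top slot_corner_point [378. 218.] 0.64 [ 0.546 -0.158  0.085]
top slot_home_point [273. 195.] 0.96 [0.561 0.082 0.085]
top slot_start_point [274. 194.] 0.92 [0.563 0.08  0.085]
top gas_dial [272. 196.] 0.65 [0.566 0.083 0.04 ]
top gas_dial [202.  96.] 0.59 [0.795 0.297 0.04 ]
top salt_jar [340. 171.] 0.54 [ 0.633 -0.058  0.11 ]
top honey_jar [358. 256.] 0.76 [ 0.455 -0.122  0.085]
top honey_jar [272. 194.] 0.48 [0.562 0.083 0.085]
top spice_tin [378. 219.] 0.71 [ 0.545 -0.163  0.075]
top spice_tin [201.  98.] 0.27 [0.774 0.289 0.075]
side [ 0.124 -0.447  0.726] [ 0.49  0.56 -0.67]
side stove [252. 219.] 0.7 [0.526 0.03  0.085]
side knob_top [256. 221.] 0.44 [ 0.505 -0.011  0.125]
side slot_corner_point [252. 217.] 0.83 [0.531 0.035 0.085]
side slot_home_point [252. 219.] 0.96 [0.528 0.031 0.085]
side slot_home_point [275. 290.] 0.6 [ 0.434 -0.152  0.085]
side slot_start_
[... 473 characters left out ...]
074774 , -0.23759312,  1.50020498,  0.12568293,
        1.14890481, -0.15479207]), 'dq': array([ 4.54549872e-04,  1.68801457e-03, -1.12756805e-03, -1.52961616e-03,
       -9.66141893e-05, -1.78191089e-03, -3.96854644e-04]), 'joint_efforts': array([-7.54934936e-04, -6.20371270e+01, -2.18490377e+00, -2.49972278e+01,
        1.39502573e-02,  2.28030614e-03,  6.62910367e-06]), 'tcp_pos': array([0.17382801, 0.6003236 , 0.19958705]), 'orientation': array([-1.03438142e-05,  1.40453915e-01,  9.90087217e-01, -8.29586475e-06]), 'wrist_force': array([-0.02021114,  0.75246317,  0.67779316]), 'ft_torque': array([-0.0135886 ,  0.00636306, -0.01345345]), 'finger_force': 0.0, 'opening': 0.08524526361353975}
```

View pics/top0.png

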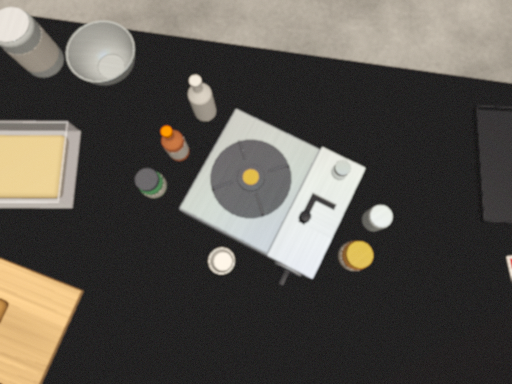

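View pics/side0.png

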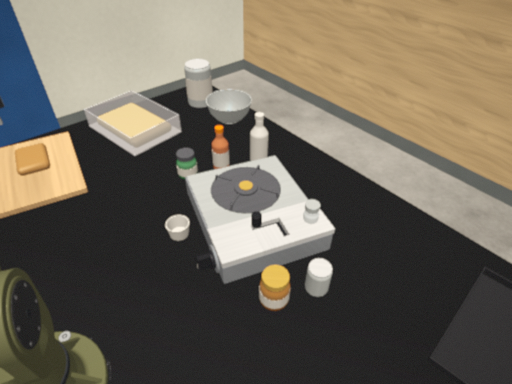

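The top view shows the stove turned about -25°. Its corners are near (236,109), (365,168), (314,278) and (180,209), with the knob near (306,215), the slot corner near (315,199) and the slot end near (334,207). The salt jar is at (341,170). In the side view the knob is near (256,219).

```bash
python3 - <<'E'
from h import *
from scipy.optimize import least_squares
t=manip.get_image('top'); s=manip.get_image('side')
C={'BL':(236,109),'BR':(365,168),'FR':(314,278),'FL':(180,209)}
L={'BL':(.14,.17),'BR':(.14,-.17),'FR':(-.14,-.17),'FL':(-.14,.17)}
W={k:ray(t,v,.085)[:2] for k,v in C.items()}
for k in W: print(k,W[k].round(3))
def st(p,x,y,z): 
    c,q=np.cos(p[2]),np.sin(p[2]); return [p[0]+c*x-q*y,p[1]+q*x+c*y,z]
r=least_squares(lambda p:np.concatenate([np.array(st(p,*L[k],0)[:2])-W[k] for k in W]),[.56,.08,-.4])
p=r.x;print('pose',p.round(4),r.fun.round(3))
K=[st(p,-.035,-.095,.085),st(p,.025,-.095,.085),st(p,.025,-.14,.085)]
O=[st(p,*L[k],.085) for k in L]
np.save('p.npy',p)
for n,d,x0,y0,w,h in [('t',t,170,100,200,190),('s',s,180,150,160,130)]:
    f=4 if n=='s' else 3
    im=cv2.resize(d['img'][y0:y0+h,x0:x0+w,::-1],None,fx=f,fy=f,interpolation=cv2.INTER_CUBIC)
    for q,col in [(K,(0,0,255)),(O,(255,0,0))]:
        for u in (proj(d,q)-[x0,y0])*f: cv2.circle(im,tuple(int(a) for a in u),3,col,1)
    cv2.imwrite(f'pics/z{n}.png',im)
    for tt in ['knob_top']:
        for b in manip.boxes_of(tt,d)[:3]: print(n,b['centre'],b['confidence'])
E
```

```text
BL [0.754 0.2  ]
BR [ 0.657 -0.118]
FR [ 0.393 -0.034]
FL [0.497 0.284]
pose [ 0.575   0.0828 -0.3093] [ 0.006  0.002  0.    -0.003 -0.003 -0.003 -0.003  0.004]
s [258.2, 141.0] 0.75
s [258.3, 220.4] 0.72
```

View pics/zt.png

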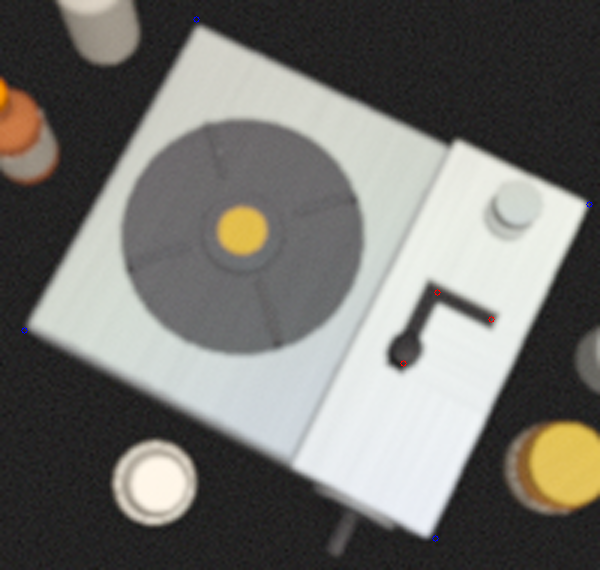

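View pics/zs.png

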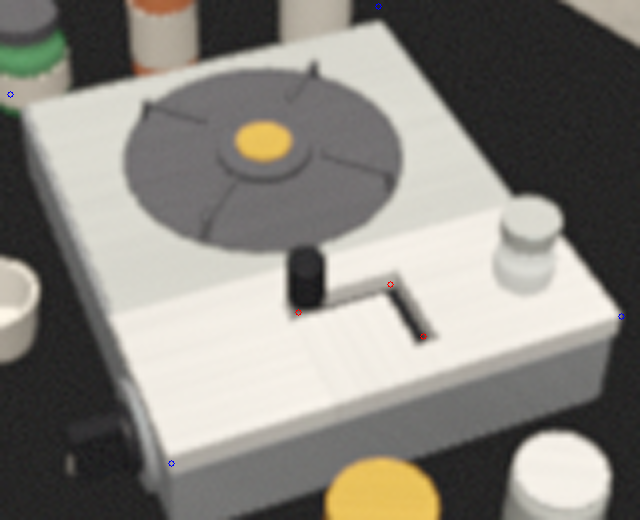

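The right-hand (deck) corners and slot points reproject well in both views. The left corners are off because that surface is lower. I'll refit with the deck and slot features only, then locate the knob.

```bash
python3 - <<'E'
from h import *
from scipy.optimize import least_squares
t=manip.get_image('top'); s=manip.get_image('side')
def st(p,x,y,z): 
    c,q=np.cos(p[2]),np.sin(p[2]); return [p[0]+c*x-q*y,p[1]+q*x+c*y,z]
T=lambda u,v:(170+u/3,100+v/3); S=lambda u,v:(180+u/4,150+v/4)
pts=[(t,T(588,204),.14,-.17,.085),(t,T(432,539),-.14,-.17,.085),(s,S(621,316),.14,-.17,.085),(s,S(172,463),-.14,-.17,.085),
(t,T(430,283),.033,-.087,.085),(t,T(495,320),.025,-.148,.085),(s,S(393,272),.033,-.087,.085),(s,S(415,343),.017,-.148,.085)]
r=least_squares(lambda p:np.concatenate([proj(d,st(p,x,y,z))[0]-px for d,px,x,y,z in pts]),np.load('p.npy'))
p=r.x;print(p.round(4),r.fun.reshape(-1,2).round(1));np.save('p.npy',p)
def inv(w):
    c,q=np.cos(p[2]),np.sin(p[2]);d=np.array(w[:2])-p[:2];return np.array([c*d[0]+q*d[1],-q*d[0]+c*d[1]])
for d,px in[(t,T(407,345)),(s,S(306,258))]:
    w=ray(d,px,.125);print('knob',w.round(4),inv(w).round(4))
for n,x,y in[('pre',-.072,-.095),('preB',.025,-.05),('corner',.025,-.095),('home',.025,-.14)]:print(n,np.round(st(p,x,y,0),4))
print('ex',np.cos(p[2]),np.sin(p[2]),manip.state()['time'])
E
```

```text
[ 0.5747  0.085  -0.3067] [[-0.6 -0.1]
 [ 0.4 -0.2]
 [-0.7 -0.5]
 [-0.7 -0.4]
 [-0.2 -1.5]
 [ 1.2  1.1]
 [ 0.4 -0.4]
 [ 0.   1.2]]
knob [0.5201 0.0059 0.125 ] [-0.0282 -0.0919]
knob [0.5194 0.0048 0.125 ] [-0.0285 -0.0932]
pre [0.4774 0.0162 0.    ]
preB [0.5835 0.0298 0.    ]
corner [ 0.5699 -0.0131  0.    ]
home [ 0.5563 -0.056   0.    ]
ex 0.9533422210613829 -0.30189171823975125 1.3
```

apply_moves(
  plan=[
    [[0,0,0],[0,0,0.4],1],
    [[0,0,0],[0,0,0.4],1],
    [[0,0,0],[0,0,0.4],1],
    [[0,0,0],[0,0,0.2],1],
    [[0,0,-0.018],[0.2,-0.4,0],1],
    [[0,0,0],[0.2,-0.5,0],1],
    [[0,0,0],[0.2,-0.5,0],1],
    [[0,0,0],[0.2,-0.5,0],1],
    [[0,0,0],[0.2,-0.5,0],1],
    [[0,0,0],[0.2,-0.5,0],1],
  ],
)

```text
time: 2.55
tcp_pos: [0.2641, 0.3813, 0.3041]
orientation: [-0.0, 0.155, 0.988, -0.0]
wrist_force: [0.3, -0.0, 0.3]
opening: -0.0002
finger_force: 0.0
```

apply_moves(
  plan=[
    [[0,0,0],[0.285,-0.489,0],1],
    [[0,0,0],[0.285,-0.489,0],1],
    [[0,0,0],[0.285,-0.489,0],1],
    [[0,0,0],[0.285,-0.489,0],1],
    [[0,0,0],[0.285,-0.489,0],1],
    [[0,0,0],[0.285,-0.489,0],1],
    [[0,0,0],[0.285,-0.489,0],1],
    [[0,0,0],[0.285,-0.489,0],1],
    [[0,0,0],[0.285,-0.489,0],1],
    [[0,0,0],[0.285,-0.489,0],1],
  ],
)

```text
time: 3.8
tcp_pos: [0.4779, 0.0149, 0.3042]
orientation: [-0.0, 0.154, 0.988, -0.0]
wrist_force: [-0.0, -0.2, 0.2]
opening: -0.0001
finger_force: 0.0
```

apply_moves(
  plan=[
    [[0,0,0],[0,0,-0.3],1],
    [[0,0,0],[0,0,-0.4],1],
    [[0,0,0],[0,0,-0.4],1],
    [[0,0,0],[0,0,-0.4],1],
    [[0,0,0],[0,0,-0.4],1],
    [[0,0,0],[0,0,-0.2],1],
    [[0,0,0],[0,0,0],1],
    [[0,0,0],[0,0,0],1],
    [[0,0,0],[0,0,0],1],
    [[0,0,0],[0,0,0],1],
  ],
)

```text
time: 5.05
tcp_pos: [0.4779, 0.0161, 0.1476]
orientation: [0.001, 0.154, 0.988, 0.0]
wrist_force: [0.5, -0.8, -0.2]
opening: -0.0003
finger_force: 0.0
```

```bash
python3 - <<'E'
from h import *
d=manip.get_image('side');im=cv2.resize(d['img'][130:290,170:350,::-1],None,fx=3,fy=3,interpolation=cv2.INTER_CUBIC);cv2.imwrite('pics/a.png',im)
E
```

```text
(no output)
```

View pics/a.png

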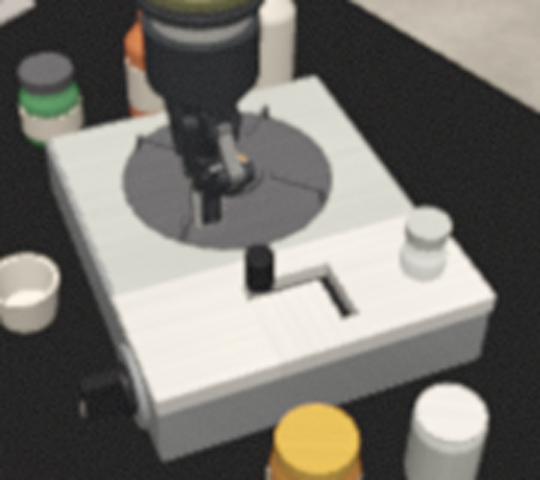

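The closed fingertip sits behind the knob, at crop (205,225), with the knob at (260,268). The clearances look fine. Next I descend and push along the first leg.

apply_moves(
  plan=[
    [[0,0,0],[0,0,-0.2],1],
    [[0,0,0],[0,0,-0.2],1],
    [[0,0,0],[0,0,-0.2],1],
    [[0,0,0],[0,0,0],1],
    [[0,0,0],[0.0953,-0.0302,0],1],
    [[0,0,0],[0.0953,-0.0302,0],1],
    [[0,0,0],[0.0763,-0.0242,0],1],
    [[0,0,0],[0.0763,-0.0242,0],1],
    [[0,0,0],[0.0763,-0.0242,0],1],
    [[0,0,0],[0.0763,-0.0242,0],1],
  ],
)

```text
time: 6.35
tcp_pos: [0.5151, 0.0042, 0.1021]
orientation: [-0.0, 0.154, 0.988, -0.0]
wrist_force: [0.4, -0.8, -0.4]
opening: -0.0002
finger_force: 0.0
```

apply_moves(
  plan=[
    [[0,0,0],[0.0763,-0.0242,0],1],
    [[0,0,0],[0.0763,-0.0242,0],1],
    [[0,0,0],[0.0763,-0.0242,0],1],
    [[0,0,0],[0.0636,-0.0201,0],1],
    [[0,0,0],[0.0636,-0.0201,0],1],
    [[0,0,0],[0,0,0],1],
    [[0,0,0],[0,0,0],1],
    [[0,0,0],[0,0,0],1],
    [[0,0,0],[0,0,0],1],
    [[0,0,0],[0,0,0],1],
  ],
)

```text
time: 7.6
tcp_pos: [0.5414, -0.0041, 0.1021]
orientation: [0.0, 0.154, 0.988, 0.0]
wrist_force: [0.9, 0.0, 0.0]
opening: -0.0
finger_force: 0.0
```

```bash
python3 - <<'E'
from h import *
d=manip.get_image('side');im=cv2.resize(d['img'][150:280,200:340,::-1],None,fx=4,fy=4,interpolation=cv2.INTER_CUBIC);cv2.imwrite('pics/b.png',im)
p=np.load('p.npy');c,q=np.cos(p[2]),np.sin(p[2]);w=manip.state()['tcp_pos'][:2]-p[:2];print(c*w[0]+q*w[1],-q*w[0]+c*w[1])
E
```

```text
-0.0047814655835869135 -0.09509857299387317
```

View pics/b.png

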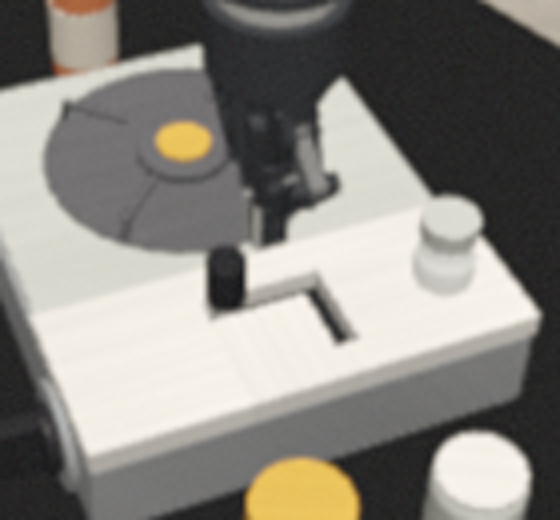

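The knob has not moved: it is still at crop (226,278). The fingertip shows at about (268,242), so it passed on the burner side. I'll compare the measured TCP with where it projects.

```bash
python3 - <<'E'
from h import *
s=manip.state();P=s['tcp_pos']
d=manip.get_image('side');t=shot('top','t2.png')
print('side tcp',proj(d,P),(proj(d,P)-[200,150])*4,'top',proj(t,P),(proj(t,P)-[250,120])*4)
print({k:d[k] for k in('fx','fy','cx','cy')},{k:t[k] for k in('fx','fy','cx','cy')})
im=cv2.resize(t['img'][120:260,250:400,::-1],None,fx=4,fy=4,interpolation=cv2.INTER_CUBIC);cv2.imwrite('pics/c.png',im)
E
```

```text
side tcp [[265.98605135 219.17560429]] [[263.94420539 276.70241715]] top [[310.30649816 207.82782363]] [[241.22599263 351.31129451]]
{'fx': 368.9625258086496, 'fy': 368.9625258086496, 'cx': 258.57545550606966, 'cy': 194.3776997665712} {'fx': 398.73094869122536, 'fy': 398.73094869122536, 'cx': 261.3465715296053, 'cy': 189.3572641865227}
```

View pics/c.png

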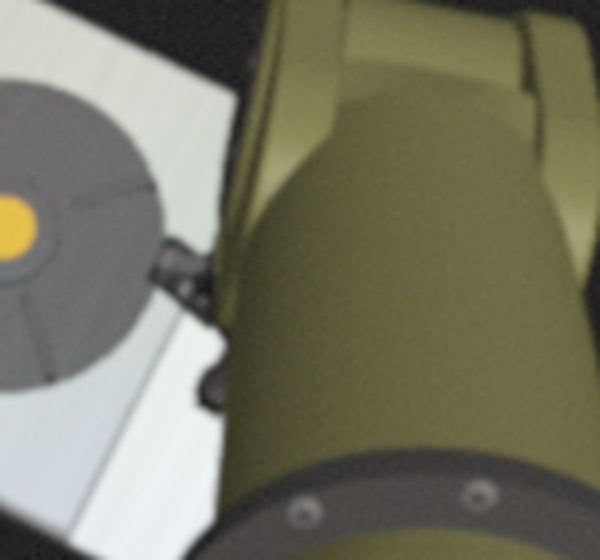

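```bash
python3 - <<'E'
from h import *
s=manip.state();P=s['tcp_pos']
d=manip.get_image('side');w=manip.get_image('wrist')
for dz in(0,.01,.02,.03): print(dz,(proj(d,P+[0,0,dz])[0]-[235,180])*8,(proj(d,[.4779,.0161,.1476+dz])[0]-[170,130])*3,'wrist',proj(w,P+[0,0,dz]))
a=cv2.resize(d['img'][180:240,235:285,::-1],None,fx=8,fy=8,interpolation=cv2.INTER_CUBIC)
b=cv2.resize(w['img'][:,:,::-1],(400,300));b=cv2.copyMakeBorder(b,0,180,0,0,cv2.BORDER_CONSTANT)
cv2.imwrite('pics/d.png',np.hstack([a,b]))
K=w;T=np.linalg.inv(w['world_to_cam']);print(T[:3,3],-T[:3,2])
E
```

```text
0 [247.85272176 313.39023407] [207.27026356 249.08883926] wrist [[259.31810269 220.25341502]]
0.01 [248.80392615 289.45055898] [206.98572266 239.40164066] wrist [[259.33973437 225.80713542]]
0.02 [249.76997397 265.13730812] [206.69646314 229.55379647] wrist [[259.36387531 232.00508231]]
0.03 [250.7512154  240.44166832] [206.40236664 219.54127723] wrist [[259.39098899 238.96625197]]
[0.47677535 0.01634713 0.27568308] [ 0.25457189 -0.08165097 -0.96360068]
```

View pics/d.png

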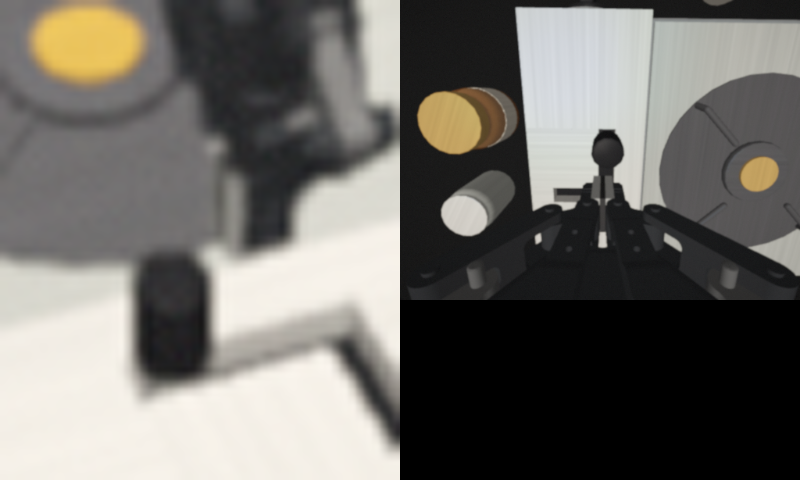

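The images show the real fingertip about 25 mm higher along the tool than the reported TCP. In side crop d.png the tip is at (262,248), against a projected (248,313). So the finger slid over the knob without touching it. I'll go up, back, then lower, and check the height again.

apply_moves(
  plan=[
    [[0,0,0],[0,0,0.1],1],
    [[0,0,0],[0,0,0.1],1],
    [[0,0,0],[-0.288,0.091,0],1],
    [[0,0,0],[-0.288,0.091,0],1],
    [[0,0,0],[-0.288,0.091,0],1],
    [[0,0,0],[0,0,0],1],
    [[0,0,0],[0,0,-0.2],1],
    [[0,0,0],[0,0,-0.16],1],
    [[0,0,0],[0,0,-0.1],1],
    [[0,0,0],[0,0,0],1],
  ],
)

```text
time: 9.1
tcp_pos: [0.4766, 0.0161, 0.082]
orientation: [-0.001, 0.155, 0.988, -0.0]
wrist_force: [-0.6, -0.2, 0.1]
opening: 0.0004
finger_force: 0.0
```

```bash
python3 - <<'E'
from h import *
s=manip.state();P=s['tcp_pos'];print(P,s['wrist_force'])
d=manip.get_image('side')
for dz in(0,.01,.02,.03): print(dz,(proj(d,P+[0,0,dz])[0]-[205,165])*6)
a=cv2.resize(d['img'][165:255,205:305,::-1],None,fx=6,fy=6,interpolation=cv2.INTER_CUBIC)
cv2.imwrite('pics/e.png',a)
E
```

```text
[0.47655779 0.01613499 0.08202894] [-0.64506575 -0.21142118  0.12118208]
0 [205.30117672 409.38859203]
0.01 [204.7667443  391.93810563]
0.02 [204.22389986 374.21294705]
0.03 [203.67244323 356.2065798 ]
```

View pics/e.png

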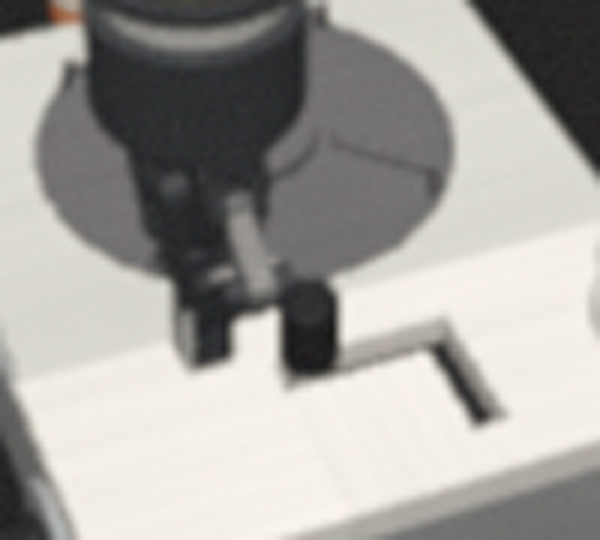

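The tip is now visibly beside the knob, at crop (205,365), about 107 mm up. I'll lower it 4 mm and push.

apply_moves(
  plan=[
    [[0,0,0],[0,0,-0.05],1],
    [[0,0,0],[0.0953,-0.0302,0],1],
    [[0,0,0],[0.0953,-0.0302,0],1],
    [[0,0,0],[0.0763,-0.0242,0],1],
    [[0,0,0],[0.0763,-0.0242,0],1],
    [[0,0,0],[0.0763,-0.0242,0],1],
    [[0,0,0],[0.0763,-0.0242,0],1],
    [[0,0,0],[0.0763,-0.0242,0],1],
    [[0,0,0],[0,0,0],1],
    [[0,0,0],[0,0,0],1],
  ],
)

```text
time: 10.4
tcp_pos: [0.52, 0.0028, 0.0789]
orientation: [0.0, 0.154, 0.988, 0.0]
wrist_force: [-0.9, -0.1, -0.6]
opening: -0.0005
finger_force: 0.0
```

apply_moves(
  plan=[
    [[0,0,0],[0.0636,-0.0201,0],1],
    [[0,0,0],[0.0636,-0.0201,0],1],
    [[0,0,0],[0.0636,-0.0201,0],1],
    [[0,0,0],[0.0636,-0.0201,0],1],
    [[0,0,0],[0.0381,-0.0121,0],1],
    [[0,0,0],[0,0,0],1],
    [[0,0,0],[0,0,0],1],
    [[0,0,0],[0,0,0],1],
    [[0,0,0],[0,0,0],1],
    [[0,0,0],[0,0,0],1],
  ],
)

```text
time: 11.65
tcp_pos: [0.5415, -0.0042, 0.0789]
orientation: [0.0, 0.154, 0.988, 0.0]
wrist_force: [-0.3, -0.6, 0.5]
opening: 0.0002
finger_force: 0.0
```

```bash
cat >> h.py <<'E'
def rep():
    p=np.load('p.npy');c,q=np.cos(p[2]),np.sin(p[2]);s=manip.state();w=s['tcp_pos'][:2]-p[:2]
    print('stove xy',c*w[0]+q*w[1],-q*w[0]+c*w[1],s['tcp_pos'][2],s['wrist_force'],s['time'])
E
python3 - <<'E'
from h import *
rep()
d=manip.get_image('side')
a=cv2.resize(d['img'][165:255,205:305,::-1],None,fx=6,fy=6,interpolation=cv2.INTER_CUBIC)
cv2.imwrite('pics/f.png',a)
E
```

```text
stove xy -0.004684610787181104 -0.0951089456920795 0.07885744898444927 [-0.2967596  -0.60620265  0.5352682 ] 11.65
```

View pics/f.png

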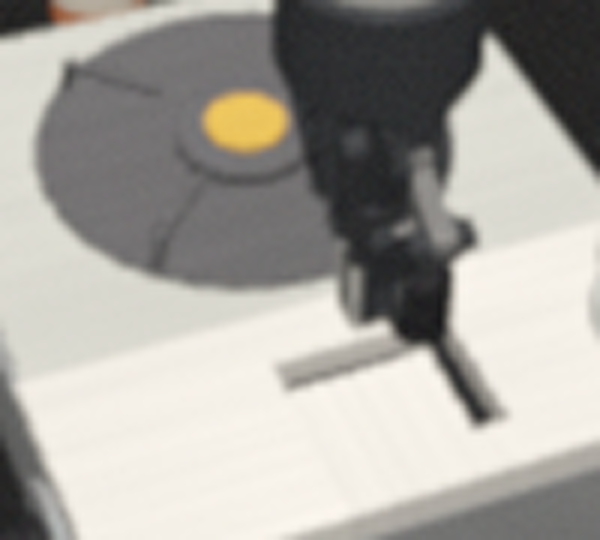

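The knob has moved to crop (420,310), close to the corner. I'll push gently on to the stop and watch the force.

apply_moves(
  plan=[
    [[0,0,0],[0.02,-0.0063,0],1],
    [[0,0,0],[0.02,-0.0063,0],1],
    [[0,0,0],[0.02,-0.0063,0],1],
    [[0,0,0],[0,0,0],1],
    [[0,0,0],[0,0,0],1],
    [[0,0,0],[0,0,0],1],
    [[0,0,0],[0,0,0],1],
    [[0,0,0],[0,0,0],1],
    [[0,0,0],[0,0,0],1],
    [[0,0,0],[0,0,0],1],
  ],
)

```text
time: 12.95
tcp_pos: [0.546, -0.0057, 0.0788]
orientation: [0.0, 0.154, 0.988, -0.0]
wrist_force: [0.8, 0.1, 0.5]
opening: -0.0003
finger_force: 0.1
```

apply_moves(
  plan=[
    [[0,0,0],[0.02,-0.0063,0],1],
    [[0,0,0],[0.02,-0.0063,0],1],
    [[0,0,0],[0,0,0],1],
    [[0,0,0],[0,0,0],1],
    [[0,0,0],[0,0,0],1],
    [[0,0,0],[0,0,0],1],
    [[0,0,0],[0,0,0],1],
    [[0,0,0],[0,0,0],1],
    [[0,0,0],[0,0,0],1],
    [[0,0,0],[0,0,0],1],
  ],
)

```text
time: 14.2
tcp_pos: [0.5491, -0.0066, 0.0788]
orientation: [0.0, 0.154, 0.988, -0.0]
wrist_force: [-0.7, -0.5, -0.3]
opening: -0.0002
finger_force: 0.2
```

```bash
python3 - <<'E'
from h import *
rep()
E
```

```text
stove xy 0.003214573711821135 -0.09508269516744444 0.07882629675845162 [-0.68233347 -0.45947067 -0.34899045] 14.2
```

apply_moves(
  plan=[
    [[0,0,0],[0.02,-0.0063,0],1],
    [[0,0,0],[0.02,-0.0063,0],1],
    [[0,0,0],[0,0,0],1],
    [[0,0,0],[0,0,0],1],
    [[0,0,0],[0,0,0],1],
    [[0,0,0],[0,0,0],1],
    [[0,0,0],[0,0,0],1],
    [[0,0,0],[0,0,0],1],
    [[0,0,0],[0,0,0],1],
    [[0,0,0],[0,0,0],1],
  ],
)

```text
time: 15.45
tcp_pos: [0.5498, -0.0067, 0.0786]
orientation: [-0.002, 0.154, 0.988, 0.0]
wrist_force: [-6.8, 2.5, 4.4]
opening: 0.0001
finger_force: 3.6
```

```bash
python3 - <<'E'
from h import *
rep()
p=np.load('p.npy')
d=manip.get_image('side')
c,q=np.cos(p[2]),np.sin(p[2]);st=lambda x,y,z:[p[0]+c*x-q*y,p[1]+q*x+c*y,z]
for x in(-.028,.015,.02,.025): print(x,proj(d,st(x,-.095,.125)),proj(d,st(x,-.095,.091)))
for b in manip.outline_of('knob_top',d)[:2]: print(b['centre'],b['confidence'],b['pixels'].sum())
g=d['img'][190:240,255:300].max(2)
for r in range(0,50,2): print(190+r,' '.join('%3d'%v for v in g[r,::2]))
E
```

```text
stove xy 0.003983153972849884 -0.0950165301026399 0.078573999604735 [-6.79537224  2.53443858  4.41557172] 15.45
-0.028 [[257.01324558 214.94271808]] [[256.84643171 225.14436263]]
0.015 [[273.98869277 209.94942183]] [[273.38768468 220.12906188]]
0.02 [[275.92928856 209.37859918]] [[275.27947741 219.55547114]]
0.025 [[277.86307717 208.80977885]] [[277.16480426 218.98384086]]
[280.4, 216.5] 0.52 84
190 102 105  80  42  52  43  50  51  42  44  61  84 116  76 148 224 224 223 224 221 221 222 219
192  97 117 101  43  51  44  42  46  43  43  54  77 133 105 161 224 222 221 221 220 220 220 220
194 118 117 112  58  50  45  47  40  42  42  40  82 144 150 213 221 220 220 220 221 222 221 221
196 119 117 116  81  54  45  45  42  38  37  37  74 138 153 214 222 222 223 222 221 219 220 219
198 116 116 115 115  72  41  45  50  49  47  49  68 129 144 189 220 220 220 219 220 220 218 219
200 117 117 118 119  83  43  44  50  54  48  66  93 108 144 142 152 178 220 219 219 219 220 220
202 118 117 117 119  94  56  43  46  63  70 122 105  84 142 146 101 110 213 221 220 220 221 223
204 115 113 113 115 111 150  
[... 998 characters left out ...]
 244 244 244 245 244 243 244
226 177 172 167 146 151 198 232 242 249 248 249 214  88  86 150 228 245 244 243 244 244 244 245
228 145 176 201 237 242 249 248 246 248 248 247 249 179  52 123 184 242 244 244 245 245 245 245
230 240 247 249 247 247 246 248 247 247 249 247 247 236  92  70 143 210 246 245 246 246 246 246
232 246 247 249 247 247 246 247 248 246 248 247 246 248 208  57 106 164 234 246 245 245 245 245
234 246 246 247 248 246 247 245 247 247 246 248 247 246 243 134  63 157 208 244 245 244 245 245
236 247 245 247 248 246 246 245 245 246 245 247 247 245 246 215 209 241 247 246 245 244 245 246
238 248 245 246 247 248 245 247 244 246 246 245 248 246 245 247 246 245 247 246 246 247 246 245
```

The force is 7 N straight back along the slot, and the knob's right edge at column ~283 puts its centre at x ≈ 25 mm. So it is at the corner stop. Next I move around to the burner side of the knob.

apply_moves(
  plan=[
    [[0,0,0],[-0.115,0.036,0],1],
    [[0,0,0],[-0.115,0.036,0],1],
    [[0,0,0],[0,0,0],1],
    [[0,0,0],[0.1,0.318,0],1],
    [[0,0,0],[0.1,0.318,0],1],
    [[0,0,0],[0,0,0],1],
    [[0,0,0],[0.233,-0.074,0],1],
    [[0,0,0],[0.233,-0.074,0],1],
    [[0,0,0],[0,0,-0.06],1],
    [[0,0,0],[0,0,0],1],
  ],
)

```text
time: 16.8
tcp_pos: [0.5834, 0.034, 0.0736]
orientation: [-0.001, 0.155, 0.988, -0.0]
wrist_force: [-0.5, 0.4, -0.6]
opening: -0.0001
finger_force: 0.0
```

```bash
python3 - <<'E'
from h import *
rep()
E
```

```text
stove xy 0.023714573072532406 -0.04605285958393905 0.07361069549839074 [-0.4987872   0.44991914 -0.64286897] 16.8
```

apply_moves(
  plan=[
    [[0,0,0],[-0.0282,-0.089,0],1],
    [[0,0,0],[-0.0282,-0.089,0],1],
    [[0,0,0],[-0.0201,-0.0636,0],1],
    [[0,0,0],[-0.0201,-0.0636,0],1],
    [[0,0,0],[-0.0201,-0.0636,0],1],
    [[0,0,0],[-0.0201,-0.0636,0],1],
    [[0,0,0],[-0.0201,-0.0636,0],1],
    [[0,0,0],[-0.0201,-0.0636,0],1],
    [[0,0,0],[-0.0201,-0.0636,0],1],
    [[0,0,0],[0,0,0],1],
  ],
)

```text
time: 18.05
tcp_pos: [0.5697, -0.0132, 0.0742]
orientation: [-0.0, 0.155, 0.988, -0.0]
wrist_force: [0.1, -0.2, -0.7]
opening: -0.0003
finger_force: 0.0
```

apply_moves(
  plan=[
    [[0,0,0],[-0.0161,-0.0509,0],1],
    [[0,0,0],[-0.0161,-0.0509,0],1],
    [[0,0,0],[-0.008,-0.0254,0],1],
    [[0,0,0],[-0.008,-0.0254,0],1],
    [[0,0,0],[0,0,0],1],
    [[0,0,0],[0,0,0],1],
    [[0,0,0],[0,0,0],1],
    [[0,0,0],[0,0,0],1],
    [[0,0,0],[0,0,0],1],
    [[0,0,0],[0,0,0],1],
  ],
)

```text
time: 19.3
tcp_pos: [0.5663, -0.0238, 0.0743]
orientation: [0.0, 0.154, 0.988, -0.0]
wrist_force: [0.3, -0.0, 1.1]
opening: -0.0001
finger_force: 0.0
```

```bash
cat > k.py <<'E'
from h import *
rep()
p=np.load('p.npy')
d=manip.get_image('side')
c,q=np.cos(p[2]),np.sin(p[2]);st=lambda x,y,z:[p[0]+c*x-q*y,p[1]+q*x+c*y,z]
for y in(-.095,-.13,-.136,-.14): print(y,proj(d,st(.025,y,.125)),proj(d,st(.025,y,.091)))
for b in manip.outline_of('knob_top',d)[:2]: print(b['centre'],b['confidence'],b['pixels'].sum())
g=d['img'][200:242,265:305].max(2)
for r in range(0,42,2): print(200+r,' '.join('%3d'%v for v in g[r,::2]))
E
python3 k.py
```

```text
stove xy 0.024853256660618647 -0.10626852329749129 0.07433704381855862 [ 0.28794401 -0.04918256  1.0812831 ] 19.3
-0.095 [[277.86307717 208.80977885]] [[277.16480426 218.98384086]]
-0.13 [[284.48506688 218.72694305]] [[283.59306186 228.92081226]]
-0.136 [[285.65817871 220.48380815]] [[284.73087912 230.67968041]]
-0.14 [[286.44664479 221.66462358]] [[285.49545859 231.86158767]]
[283.6, 226.8] 0.68 161
[273.2, 287.3] 0.34 1240
200 119 118 118 116  77  47  46  46  50  43  42  52  96 142 158 214 223 222 223 222
202 118 117 117 119  83  48  44  47  54  45  50  73  80 137 143 160 176 220 232 241
204 115 116 118 120 147  60  43  47  58  65 109 133  82 120 152 120  78 202 248 247
206 119 116 137 186 218 157  62  42  66  69  61  61  76  98 139 128  71 176 247 244
208 140 187 217 223 221 152  59  42  45  45  43  46  62  65  96 127 189 235 247 245
210 217 222 223 227 234 156 103  57  51  40  42  52  76 131 208 243 247 248 248 247
212 230 238 246 249 246 147 135  80  45  42 114 204 238 244 249 249 249 249 249 234
214 249 248 247 248 245 139 141  77  46  47 192 251 250 248 247 248 248 247 247 215
[... 392 characters left out ...]
 213 247 246 245 245 247 248
226 200 234 245 251 250 252 216  90  30  39  32  35  41 232 246 246 247 247 247 247
228 251 250 248 250 250 249 251 178  31  36  36  33  59 237 247 247 247 247 247 248
230 248 250 249 249 251 249 249 225  79  31  34  36  93 238 248 248 248 248 248 248
232 248 248 249 248 250 249 248 250 198  54  43  47 190 248 248 247 248 246 247 248
234 248 247 249 249 247 250 249 249 246 170 140 162 211 247 247 247 248 247 247 247
236 248 247 247 249 247 249 249 247 249 227 224 243 249 248 247 246 247 247 248 249
238 247 249 245 248 248 247 249 248 247 248 248 246 249 248 248 248 249 247 241 228
240 248 247 246 246 248 247 248 249 247 247 247 247 247 248 247 240 223 200 184 177
```

apply_moves(
  plan=[
    [[0,0,0],[-0.006,-0.019,0],1],
    [[0,0,0],[-0.006,-0.019,0],1],
    [[0,0,0],[-0.006,-0.019,0],1],
    [[0,0,0],[0,0,0],1],
    [[0,0,0],[0,0,0],1],
    [[0,0,0],[0,0,0],1],
    [[0,0,0],[0,0,0],1],
    [[0,0,0],[0,0,0],1],
    [[0,0,0],[0,0,0],1],
    [[0,0,0],[0,0,0],1],
  ],
)

```text
time: 20.65
tcp_pos: [0.565, -0.0279, 0.0743]
orientation: [-0.0, 0.154, 0.988, 0.0]
wrist_force: [0.7, 2.8, -0.7]
opening: 0.0002
finger_force: 1.2
```

apply_moves(
  plan=[
    [[0,0,0],[-0.006,-0.019,0],1],
    [[0,0,0],[-0.004,-0.013,0],1],
    [[0,0,0],[0,0,0],1],
    [[0,0,0],[0,0,0],1],
    [[0,0,0],[0,0,0],1],
    [[0,0,0],[0,0,0],1],
    [[0,0,0],[0,0,0],1],
    [[0,0,0],[0,0,0],1],
    [[0,0,0],[0,0,0],1],
    [[0,0,0],[0,0,0],1],
  ],
)

```text
time: 21.9
tcp_pos: [0.5648, -0.0285, 0.0744]
orientation: [0.0, 0.154, 0.988, 0.001]
wrist_force: [1.9, 7.3, -1.8]
opening: -0.0002
finger_force: 3.6
```

```bash
python3 k.py | head -7
```

```text
stove xy 0.024820347169871606 -0.11120368899189062 0.07438039195408741 [ 1.94333679  7.30374573 -1.77121079] 21.9
-0.095 [[277.86307717 208.80977885]] [[277.16480426 218.98384086]]
-0.13 [[284.48506688 218.72694305]] [[283.59306186 228.92081226]]
-0.136 [[285.65817871 220.48380815]] [[284.73087912 230.67968041]]
-0.14 [[286.44664479 221.66462358]] [[285.49545859 231.86158767]]
[286.9, 226.3] 0.64 179
[219.0, 149.4] 0.51 639
```

The push reached the hard stop at 7.5 N, with the finger where the home position predicts. Now I retreat straight away from the knob and go up.

apply_moves(
  plan=[
    [[0,0,0],[0.04,0.127,0],1],
    [[0,0,0],[0.06,0.19,0],1],
    [[0,0,0],[0.04,0.127,0],1],
    [[0,0,0],[0,0,0],1],
    [[0,0,0],[0,0,0.4],1],
    [[0,0,0],[0,0,0.4],1],
    [[0,0,0],[0,0,0.4],1],
    [[0,0,0],[0,0,0.4],1],
    [[0,0,0],[0,0,0],1],
    [[0,0,0],[0,0,0],1],
  ],
)

```text
time: 23.25
tcp_pos: [0.5742, 0.0026, 0.1937]
orientation: [-0.0, 0.155, 0.988, -0.0]
wrist_force: [-0.2, 0.6, -1.3]
opening: -0.0
finger_force: 0.0
```

```bash
python3 k.py
```

```text
stove xy 0.024408969200486894 -0.07878388873611902 0.1937237615606675 [-0.19646227  0.59836317 -1.34513273] 23.25
-0.095 [[277.86307717 208.80977885]] [[277.16480426 218.98384086]]
-0.13 [[284.48506688 218.72694305]] [[283.59306186 228.92081226]]
-0.136 [[285.65817871 220.48380815]] [[284.73087912 230.67968041]]
-0.14 [[286.44664479 221.66462358]] [[285.49545859 231.86158767]]
[206.7, 260.1] 0.71 289
[287.0, 225.3] 0.61 206
200 114 117 115 115 113 119 179 218 218 217 216 218 216 216 217 216 217 217 218 219
202 112 113 115 115 116 176 217 218 217 217 217 217 217 218 217 218 218 221 227 235
204 113 114 115 114 178 216 217 217 217 217 218 218 217 221 224 232 239 241 243 242
206 114 115 133 180 216 218 217 218 218 218 222 231 236 242 244 244 243 242 242 240
208 136 184 214 218 218 218 221 226 234 241 244 245 244 243 244 244 244 243 243 241
210 212 217 218 223 231 239 243 246 246 245 243 245 245 246 245 243 243 243 243 243
212 226 234 241 245 246 245 244 245 246 246 246 245 244 244 244 244 245 244 245 230
214 244 244 244 243 245 246 246 246 245 244 245 245 244 244 244 243 243 243 243 210

[... 391 characters left out ...]
 134 239 243 241 242 242 243
226 197 229 240 247 246 247 212  89  36  33  40  40  31 154 243 241 243 243 243 242
228 247 246 244 246 246 244 246 178  34  32  34  33  28 164 244 242 242 243 243 244
230 244 246 245 245 246 245 244 234  83  32  37  34  34 189 243 244 244 244 244 243
232 243 244 245 244 245 245 244 245 175  37  33  34  64 230 244 243 243 242 243 243
234 244 242 244 244 243 246 244 244 236 141  85 124 192 242 242 243 243 243 242 242
236 245 243 243 244 242 244 245 243 244 222 220 239 245 244 243 242 242 243 244 245
238 243 244 241 244 244 242 245 244 242 244 244 242 244 243 243 244 244 244 237 223
240 243 243 243 241 244 243 243 244 243 243 243 243 243 245 243 234 218 196 180 171
```

```bash
python3 -c "
from cell import manip
print(manip.sign_off())"
```

```text
the job is handed in; nothing more can be done
None
```

I pushed the knob to the corner stop and then sideways to the home stop, moved the arm clear, and handed the job in at about 23 s; no verdict came back, but the last camera reading puts the knob at home.

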